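# Isolate and bleed the bench air manifold

## Task

Make the air manifold safe before the grinder is changed: with a fingertip, push the long supply lever clockwise until that valve is fully shut, and only then push the drain valve's lever (the short one over the fat silencer) round until it is fully open, in line with its outlet. Push each lever gently from one side, without pinching or forcing it. Leave the tool-outlet lever (the one over the slim coupler) and everything else on the bench as they are.

Things in the scene. Friction and masses are not known exactly. Their poses are not given: they have to be found in the camera images.
- manifold: Compressed-air manifold fixed to the bench: aluminium rail 50 mm wide (its x), 460 mm long (its y), top 40 mm above the bench. Origin: centre of its underside, at bench height. Three brass ball valves stand on it 160 mm apart, in any order; all share its yaw. The nuts over their levers reach 119 mm above the bench.
- supply_valve: Body of the supply valve, the one with the LONG lever (105 mm from axis to tip); a steel feed pipe leaves it and bends down 100 mm out to a flange on the bench. Brass, fixed. Origin: on the lever's vertical turning axis, 40 mm above the bench; its -x (toward the robot) is the pipe direction. Pipework is below 75 mm above the bench.
- supply_lever (a joint): Angle of the supply valve's lever, rad: 0 = fully open, lever in line with the pipe (along the valve's -x); 1.571 = fully shut, lever square to the pipe (along the valve's +y, along the rail). Grows clockwise seen from above; firm stops at both ends; stiff enough (0.15 N m) to stay where left, no spring.
- supply_tip (a point): End of the supply lever, mid-height, 105 mm from the axis. The lever is level, its underside 92 mm and top 112 mm above the bench (black grip cheeks 94 to 110 mm), 20 mm wide over the grip; the grip runs from 22 mm out to the tip.
- drain_valve: Body of the drain valve: SHORT lever (70 mm) and, on its -x side, a fat brass silencer, a cylinder 40 mm thick ending 81 mm from the axis. Brass, fixed. Origin: on the lever's vertical turning axis, 40 mm above the bench; its -x (toward the robot) is the pipe direction. Pipework is below 75 mm above the bench.
- drain_lever (a joint): Angle of the drain valve's lever, rad: 0 = fully open, lever in line with the pipe (along the valve's -x); 1.571 = fully shut, lever square to the pipe (along the valve's +y, along the rail). Grows clockwise seen from above; firm stops at both ends; stiff enough (0.15 N m) to stay where left, no spring.
- drain_tip (a point): End of the drain lever, mid-height, 70 mm from the axis. The lever is level, its underside 92 mm and top 112 mm above the bench (black grip cheeks 94 to 110 mm), 20 mm wide over the grip; the grip runs from 22 mm out to the tip.
- tool_valve: Body of the tool-outlet valve: SHORT lever (70 mm) and, on its -x side, a slim bare steel quick-coupler, 20 mm at its thickest, ending 59 mm from the axis. Brass, fixed. Origin: on the lever's vertical turning axis, 40 mm above the bench; its -x (toward the robot) is the pipe direction. Pipework is below 75 mm above the bench.
- tool_lever (a joint): Angle of the tool valve's lever, rad: 0 = fully open, lever in line with the pipe (along the valve's -x); 1.571 = fully shut, lever square to the pipe (along the valve's +y, along the rail). Grows clockwise seen from above; firm stops at both ends; stiff enough (0.15 N m) to stay where left, no spring.
- tool_tip (a point): End of the tool lever, mid-height, 70 mm from the axis. The lever is level, its underside 92 mm and top 112 mm above the bench (black grip cheeks 94 to 110 mm), 20 mm wide over the grip; the grip runs from 22 mm out to the tip.
- tape: Bystander, loose, to be left alone: roll of masking tape lying flat, 90 mm across, 25 mm high. Origin: centre of its underside.
- sanding_block: Bystander, loose, to be left alone: black rubber sanding block 65 x 110 x 35 mm high. Origin: centre of its underside.
- filler_jar: Bystander, loose, to be left alone: closed filler jar, 70 mm across, 100 mm high, behind the rail. Origin: centre of its underside.
- disc_stack: Bystander, loose, to be left alone: flat stack of dark grinding discs, 115 mm across, 16 mm high, behind the rail. Origin: centre of its underside.
- screwdriver: Bystander, loose, to be left alone: screwdriver lying on the bench at the right. Origin: on its axis line.
- spray_can: Bystander, loose, to be left alone: plain metal spray can, 66 mm across, 190 mm high, at the left. Origin: centre of its underside.
- mug: Bystander, loose, to be left alone: white mug, 82 mm across, 95 mm high, at the right. Origin: centre of its underside.

How it is judged (in metres and radians):
On the way, in this order (a step that is already met when the one before it is completed fails the run):
1. the supply valve is fully shut while the drain is still not open (value of joint supply_lever above 1.47 rad and value of joint drain_lever above 0.9 rad), for 0.2 s.
2. the drain valve is fully open, with the supply still shut (value of joint drain_lever below 0.1 rad and value of joint supply_lever above 1.47 rad), for 0.2 s.
At the end, for the whole second after the job is handed in: The supply lever is within 0.1 rad (6 degrees) of fully shut and the drain lever within 0.1 rad of fully open, both at rest; the tool-outlet lever's tip is within 12 mm, and every bystander within 20 mm, of where it began (all of step 2 and distance of tool_tip from where it was at the start of the episode below 0.012 m and velocity of joint supply_lever between -0.05 and 0.05 rad/s and velocity of joint drain_lever between -0.05 and 0.05 rad/s and distance of each of tape, sanding_block, filler_jar, disc_stack, screwdriver, spray_can, mug from where it was at the start of the episode below 0.02 m); the robot touches nothing.
It fails at once if the drain valve is opened before the supply is shut (value of joint drain_lever below 0.9 rad and value of joint supply_lever below 1.4 rad).
It fails at once if a lever is pinched: pressed on both of its sides at once ((contact force between the fingers and supply_lever_c2 above 1 N and contact force between the fingers and supply_lever_c3 above 1 N) or (contact force between the fingers and drain_lever_c2 above 1 N and contact force between the fingers and drain_lever_c3 above 1 N) or (contact force between the fingers and tool_lever_c2 above 1 N and contact force between the fingers and tool_lever_c3 above 1 N)).
It fails at once if a lever is forced: pushed with more than 40 N (contact force between the fingers and supply_lever_c0 above 40 N or contact force between the fingers and supply_lever_c2 above 40 N or contact force between the fingers and supply_lever_c3 above 40 N or contact force between the fingers and drain_lever_c0 above 40 N or contact force between the fingers and drain_lever_c2 above 40 N or contact force between the fingers and drain_lever_c3 above 40 N or contact force between the fingers and tool_lever_c0 above 40 N or contact force between the fingers and tool_lever_c2 above 40 N or contact force between the fingers and tool_lever_c3 above 40 N).
It fails at once if the tool-outlet lever is moved (distance of tool_tip from where it was at the start of the episode above 0.012 m).
It fails at once if a bystander is shifted by more than 20 mm, tipped or lifted (distance of any of tape, sanding_block, filler_jar, disc_stack, screwdriver, spray_can, mug from where it was at the start of the episode above 0.02 m).
It also fails if it takes over 51 s, if anything falls off the work surface, if the arm or the gripper's body presses on something with over 40 N, if the wrist force passes 120 N, or if a joint passes its speed limit or range.

## Robot

A 6-joint arm with a two-finger parallel gripper is mounted at the origin on the work surface. World frame = base frame: x ahead of the robot, y to its left, z up, the work surface at z = 0. Lengths are in m, angles in degrees, forces in N, time in s.
With the tool pointing down it reaches from about 0.375 to 0.9 m from the base axis. Payload 3.1 kg.
Tool frame: the origin (TCP) lies on the front face of the gripper's body, between the roots of the fingers; the fingertips stand 70 mm ahead of it and the grasp point (between the pads) lies 51 mm ahead of it (bot.tip_extent is the distance from the TCP to the fingertips, in m); z points along the fingers, x is the direction in which the jaws open and shut, and the axes are right-handed (so a half turn about z gives the same grasp; the last joint's range is limited). The gripper opens to 87 mm and grips with 3 to 60 N. Pads are 19 mm wide; open, the fingers measure 117 mm over their backs; the gripper's body (75 mm by 190 mm) begins 51 mm behind the grasp point.
Start: joints at [-81.561, 30.224, 82.088, -0, 67.689, -10.227], TCP at [0.2, -0.592, 0.292] pointing down, gripper open.
Joint ranges: [-176.69, 176.69], [-43.24, 126.21], [12.49, 139.97], [-82, 262], [0, 151.66], [-163.58, 163.58]. Speed limits (degrees/s): [159.86, 159.86, 180, 180, 180, 180].

## Interface

Orientations are given as a 3x3 rotation matrix whose columns are the frame's x, y, z axes.
In Python, from rig import bot, viewer, ticket gives the robot as it stands. The module is installed in compiled form; this text tells all that it offers.
- The arm moves only by the tool arm_command, never from a script. Its argument "targets" is a list of rows, each an object with "rot": the turn, a rotation vector about the tool's x, y, z in degrees, a list of three; "offset": the shift along the tool's x, y, z in cm, a list of three; "gripper": the closure, from 0 (fully open) to 1 (shut). A call has 1 to 8 rows; each row is the pose to reach, as a shift and turn from the pose commanded when the call began, along the tool's axes at that moment; what a row does not reach only later rows make up. A row lasts 1/10 s, in which the tool goes at most 50 mm and 8.59 degrees, less where a joint would pass 70% of its speed; a pose out of reach is approached as far as the arm can. A call with a gripper value outside its range is refused whole. The fingers move at their own pace and stop on an object; the grip force is fixed at half the most. Time passes only in rows, so rows that repeat a pose let the fingers close. It gives the time, the measured TCP pose, the force and the opening at its end, in the units of the state.
- bot.read_state(): the state, without advancing time (a new reading comes with each control period).
- viewer.capture(name): name is "scene" or "top" or "wrist"; returns a dict with "frame" (420x560x3 uint8, red, green, blue), "fx", "fy", "cx", "cy" (pixels), "view" (4x4, takes a point from world to camera coordinates). Camera axes: x right, y down, z forward; pixel columns grow to the right and rows downward; lengths in m; the calibration is good to about 2 mm. The wrist camera is an equidistant fisheye: a pixel r from the principal point sees the ray r / f radians off the axis. A picture is of the moment at which its call begins. There is no depth.
- ticket.hand_in(): hands the job in, once; it reports no verdict.
The state is a dict: "time_s": time; "joint_positions": joint angles; "qvel": joint speeds; "tau": joint torques, N m; "position": TCP position; "tcp_rot": TCP orientation; "force": force on the tool from outside, world axes, zero at the start; "moment": the same for the moment, N m; "opening": opening from 0.0 (shut) to 1.0 (fully open).
Only numpy, scipy, OpenCV 4.12 (cv2) and the standard library are available. Lean on these libraries where they do the work, as an engineer would, in place of code of your own. Each camera call takes 0.05 s, during which the arm holds its last target. There are 200 camera calls.

## Working session

There is one attempt and no reset: what is moved stays moved. The work goes in short steps, Python scripts to look and compute and a tool call to move; the robot and the scene stay as the last step left them, time stands still between calls to the robot, and variables do not carry over. Pictures are saved under pics/ and viewed, about 8 in all and at most 12, crops included, and the job is handed in when it is done.

Besides the shell and the picture viewer there is one more tool, called after ">>>" as name(argument=value, ...) on one line, values as JSON. arm_command: Moves the arm, as the interface text tells. Its arguments: {"type":"object","properties":{"targets":{"type":"array"}},"required":["targets"]}

```bash
mkdir -p pics; python3 - <<'E'
from rig import bot, viewer
import cv2,json,numpy as np
for n in("top","scene"):
    c=viewer.capture(n); cv2.imwrite(f"pics/{n}0.png",c["frame"][:,:,::-1])
    np.savez(f"{n}0.npz",**c); print(n,c["fx"],c["fy"],c["cx"],c["cy"],np.round(c["view"],4).tolist())
s=bot.read_state(); print(s)
E
```

```text
top 505.3623575237348 505.3623575237348 280.4464801379667 207.18103187687566 [[0.0116, -0.9999, -0.0012, -0.0131], [-0.9878, -0.0113, -0.1554, 0.5639], [0.1554, 0.003, -0.9879, 1.4927], [0.0, 0.0, 0.0, 1.0]]
scene 392.73767360334 392.73767360334 281.4163446591348 211.10156976022972 [[0.2113, 0.9772, 0.0205, -0.1192], [0.6713, -0.1299, -0.7298, -0.3099], [-0.7105, 0.1679, -0.6834, 1.7016], [0.0, 0.0, 0.0, 1.0]]
{'time_s': 0.1, 'joint_positions': array([-8.15600076e+01,  3.02738732e+01,  8.21483897e+01, -1.07115795e-03,
        6.76890810e+01, -1.02267165e+01]), 'qvel': array([-0.01682229, -0.11011243, -0.09048715,  0.0366493 , -0.06145039,
        0.03974812]), 'tau': array([ 5.24294660e-05, -4.40985525e+01, -1.77150464e+01,  6.35485305e-02,
        5.34067419e-02, -4.85454143e-05]), 'position': array([ 0.19999176, -0.59159146,  0.29137048]), 'tcp_rot': array([[ 3.20069020e-01, -9.47394179e-01, -3.02335775e-04],
       [-9.47392291e-01, -3.20068994e-01,  1.91973246e-03],
       [-1.91551166e-03, -3.28016302e-04, -9.99998112e-01]]), 'force': array([ 0.27379441, -0.54200818, -0.29269274]), 'moment': array([-0.0164925 ,  0.01201875, -0.00271378]), 'opening': 1.0009800326948752}
```

View pics/top0.png

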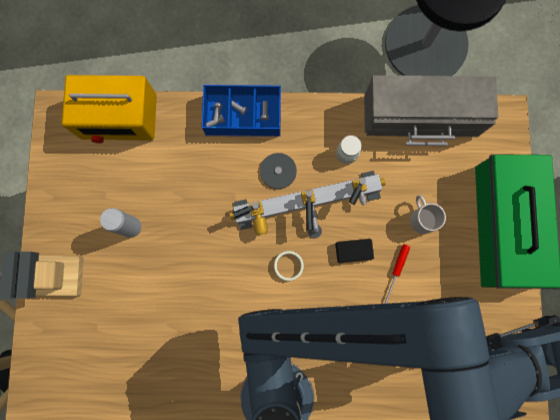

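View pics/scene0.png

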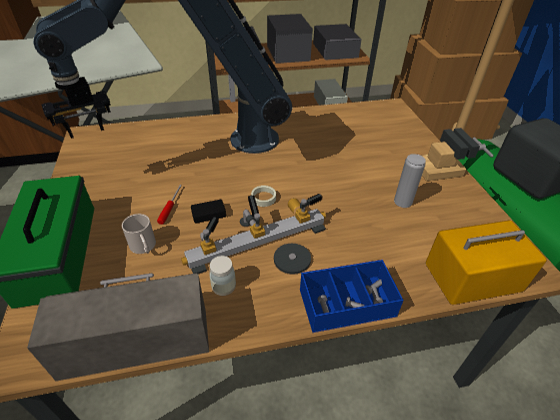

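Top view: the rail runs from about (235,215) to (380,185). The drain, with the fat silencer, is at the left (260,212), the long supply lever in the middle (308,200), and the tool valve at the right (360,190). I'll zoom in.

```bash
python3 - <<'E'
import cv2,numpy as np
f=np.load("top0.npz")["frame"][160:250,220:400,::-1]
f=cv2.resize(f,None,fx=4.4,fy=4.4,interpolation=cv2.INTER_CUBIC)
cv2.imwrite("pics/crop0.png",f)
E
```

```text
(no output)
```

View pics/crop0.png

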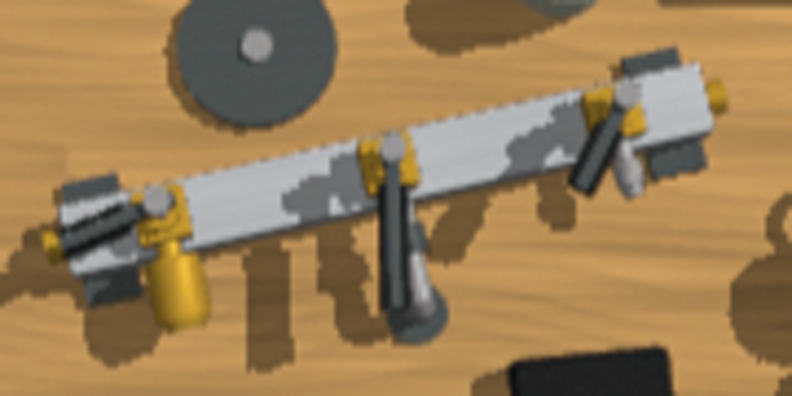

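Crop: nuts are at drain (157,200), supply (392,147) and tool (628,94). Lever tips are at drain (65,243), supply (393,307) and tool (583,188).

```bash
cat > h.py <<'E'
import numpy as np
def ray(c,u,v,z):
    V=c["view"];R=V[:3,:3];o=-R.T@V[:3,3]
    d=R.T@np.array([(u-c["cx"])/c["fx"],(v-c["cy"])/c["fy"],1])
    return o+d*(z-o[2])/d[2]
E
python3 - <<'E'
import numpy as np
from h import ray
c=np.load("top0.npz")
P={}
for n,u,v,z in[("dn",157,200,.119),("sn",392,147,.119),("tn",628,94,.119),("dt",65,243,.112),("st",393,307,.112),("tt",583,188,.112),("tape",288,265,0),]:
    p=ray(c,220+(u+.5)/4.4-.5,160+(v+.5)/4.4-.5,z) if n!="tape" else ray(c,u,v,.02)
    P[n]=p; print(n,np.round(p,4))
d=P["dn"]-P["tn"]; print("len",np.hypot(*d[:2]),"yaw(y axis)",np.degrees(np.arctan2(-d[0],d[1])))
for a in"dst":
    e=P[a+"t"]-P[a+"n"];print(a,np.hypot(*e[:2]),np.degrees(np.arctan2(e[1],e[0])))
E
```

```text
dn [0.5576 0.066  0.119 ]
sn [ 0.5948 -0.0884  0.119 ]
tn [ 0.6323 -0.2446  0.119 ]
dt [0.5294 0.1264 0.112 ]
st [ 0.4895 -0.0897  0.112 ]
tt [ 0.57   -0.2151  0.112 ]
tape [ 0.3905 -0.0315  0.02  ]
len 0.3194088053768136 yaw(y axis) 13.518732758490525
d 0.06669993118177833 115.06103768882053
s 0.10535748863728983 -179.26940911993125
t 0.06890523627806469 154.68070600246114
```

```bash
cat >> h.py <<'E'
import json,os
F="cmd.json"
def load(): return json.load(open(F)) if os.path.exists(F) else [.2,-.592,.292,-71.334]
def plan(wps):
    """waypoints x,y,z,yaw(deg), tool down -> rounded rows; returns new commanded pose"""
    x,y,z,w=load(); c,s=np.cos(np.radians(w)),np.sin(np.radians(w))
    for p in wps:
        dx,dy=p[0]-x,p[1]-y
        o=np.round(np.array([dx*c+dy*s,dx*s-dy*c,z-p[2]])*100,1)+0.; r=round((w-p[3])*2)/2
        print(r,o.tolist())
    o=o/100
    json.dump([x+o[0]*c+o[1]*s,y+o[0]*s-o[1]*c,z-o[2],w-r],open(F,"w"))
E
python3 - <<'E'
from h import *
plan([[.36,-.36,.292,-35]]); plan([[.515,-.129,.292,.7]])
plan([[.515,-.129,.2,.7],[.515,-.129,.155,.7]])
E
```

```text
-36.5 [-16.9, -22.6, 0.0]
-35.5 [-0.4, -27.8, 0.0]
0.0 [-0.1, 0.0, 9.2]
0.0 [-0.1, 0.0, 13.7]
```

>>> arm_command(targets=[{"rot": [0, 0, -36.5], "offset": [-16.9, -22.6, 0], "gripper": 1}, {"rot": [0, 0, -36.5], "offset": [-16.9, -22.6, 0], "gripper": 1}, {"rot": [0, 0, -36.5], "offset": [-16.9, -22.6, 0], "gripper": 1}, {"rot": [0, 0, -36.5], "offset": [-16.9, -22.6, 0], "gripper": 1}, {"rot": [0, 0, -36.5], "offset": [-16.9, -22.6, 0], "gripper": 1}, {"rot": [0, 0, -36.5], "offset": [-16.9, -22.6, 0], "gripper": 1}, {"rot": [0, 0, -36.5], "offset": [-16.9, -22.6, 0], "gripper": 1}, {"rot": [0, 0, -36.5], "offset": [-16.9, -22.6, 0], "gripper": 1}])

```text
time_s: 0.9
position: [0.3604, -0.3593, 0.2922]
tcp_rot: [[0.822, -0.57, -0.0], [-0.57, -0.822, -0.0], [-0.0, 0.001, -1.0]]
force: [0.4, 0.2, 0.0]
opening: 0.356
```

>>> arm_command(targets=[{"rot": [0, 0, -35.5], "offset": [-0.4, -27.8, 0], "gripper": 1}, {"rot": [0, 0, -35.5], "offset": [-0.4, -27.8, 0], "gripper": 1}, {"rot": [0, 0, -35.5], "offset": [-0.4, -27.8, 0], "gripper": 1}, {"rot": [0, 0, -35.5], "offset": [-0.4, -27.8, 0], "gripper": 1}, {"rot": [0, 0, -35.5], "offset": [-0.4, -27.8, 0], "gripper": 1}, {"rot": [0, 0, -35.5], "offset": [-0.4, -27.8, 0], "gripper": 1}, {"rot": [0, 0, -35.5], "offset": [-0.4, -27.8, 0], "gripper": 1}, {"rot": [0, 0, -35.5], "offset": [-0.4, -27.8, 0], "gripper": 1}])

```text
time_s: 1.7
position: [0.5157, -0.1303, 0.292]
tcp_rot: [[1.0, 0.012, -0.0], [0.012, -1.0, -0.001], [-0.0, 0.001, -1.0]]
force: [0.5, -0.9, 0.0]
opening: 0.003
```

```bash
python3 - <<'E'
from rig import bot, viewer
import cv2,numpy as np
s=bot.read_state(); print({k:np.round(s[k],3) for k in("time_s","position","tcp_rot","force","opening")})
c=viewer.capture("wrist");cv2.imwrite("pics/w1.png",c["frame"][:,:,::-1])
E
```

```text
{'time_s': np.float64(1.7), 'position': array([ 0.516, -0.13 ,  0.292]), 'tcp_rot': array([[ 1.   ,  0.012, -0.   ],
       [ 0.012, -1.   , -0.001],
       [-0.   ,  0.001, -1.   ]]), 'force': array([ 0.546, -0.95 ,  0.009]), 'opening': np.float64(0.003)}
```

View pics/w1.png

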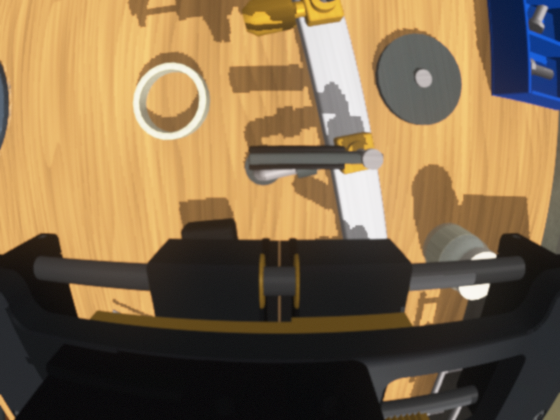

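The wrist view shows the supply nut at (372,160) and tip at (250,155), with the closed fingers at (280,280) on the lever's right-hand side, as planned. Next I lower the fingers.

>>> arm_command(targets=[{"rot": [0, 0, 0], "offset": [-0.1, 0, 4.5], "gripper": 1}, {"rot": [0, 0, 0], "offset": [-0.1, 0, 9.2], "gripper": 1}, {"rot": [0, 0, 0], "offset": [-0.1, 0, 11.7], "gripper": 1}, {"rot": [0, 0, 0], "offset": [-0.1, 0, 13.7], "gripper": 1}, {"rot": [0, 0, 0], "offset": [-0.1, 0, 13.7], "gripper": 1}])

```text
time_s: 2.25
position: [0.5124, -0.1306, 0.1527]
tcp_rot: [[1.0, 0.008, -0.006], [0.008, -1.0, 0.002], [-0.006, -0.003, -1.0]]
force: [-0.3, 1.0, 0.3]
opening: 0.006
```

```bash
cat >> h.py <<'E'
NS=np.array([.595,-.0885]); ND=np.array([.5577,.066])
def at(N,phi,r,g,sgn,z=.155):
    "finger beside a lever at angle phi; sgn +1: push clockwise, -1: push anticlockwise"
    a=np.radians(phi);u=np.array([np.cos(a),np.sin(a)]);n=sgn*np.array([u[1],-u[0]])
    return [*(N+r*u-g*n),z,phi-180]
E
python3 - <<'E'
from h import *
A=lambda p,g=.0195:at(NS,p,.08,g,1)
plan([A(180.7,.03),A(180.7,.024)]+[A(p) for p in(180.7,178,175,172,169,166)]);print()
plan([A(p) for p in np.arange(163,141,-3)]);print()
plan([A(p) for p in np.arange(139,117,-3)])
E
```

```text
0.0 [0.1, -1.0, 0.0]
0.0 [0.1, -1.6, 0.0]
0.0 [0.1, -2.0, 0.0]
2.5 [0.0, -2.4, 0.0]
5.5 [-0.1, -2.8, 0.0]
8.5 [-0.1, -3.2, 0.0]
11.5 [-0.1, -3.7, 0.0]
14.5 [-0.1, -4.1, 0.0]

3.0 [-0.1, -0.4, 0.0]
6.0 [-0.2, -0.8, 0.0]
9.0 [-0.2, -1.3, 0.0]
12.0 [-0.3, -1.7, 0.0]
15.0 [-0.3, -2.1, 0.0]
18.0 [-0.2, -2.6, 0.0]
21.0 [-0.2, -3.0, 0.0]
24.0 [-0.1, -3.4, 0.0]

3.0 [-0.1, -0.4, 0.0]
6.0 [-0.2, -0.9, 0.0]
9.0 [-0.2, -1.3, 0.0]
12.0 [-0.3, -1.7, 0.0]
15.0 [-0.3, -2.1, 0.0]
18.0 [-0.2, -2.6, 0.0]
21.0 [-0.2, -3.0, 0.0]
24.0 [-0.1, -3.4, 0.0]
```

>>> arm_command(targets=[{"rot": [0, 0, 0], "offset": [0.1, -1.0, 0], "gripper": 1}, {"rot": [0, 0, 0], "offset": [0.1, -1.6, 0], "gripper": 1}, {"rot": [0, 0, 0], "offset": [0.1, -2.0, 0], "gripper": 1}, {"rot": [0, 0, 2.5], "offset": [0, -2.4, 0], "gripper": 1}, {"rot": [0, 0, 5.5], "offset": [-0.1, -2.8, 0], "gripper": 1}, {"rot": [0, 0, 8.5], "offset": [-0.1, -3.2, 0], "gripper": 1}, {"rot": [0, 0, 11.5], "offset": [-0.1, -3.7, 0], "gripper": 1}, {"rot": [0, 0, 14.5], "offset": [-0.1, -4.1, 0], "gripper": 1}])

```text
time_s: 3.05
position: [0.5129, -0.088, 0.1565]
tcp_rot: [[0.971, -0.24, 0.001], [-0.24, -0.971, -0.001], [0.001, 0.001, -1.0]]
force: [-2.4, -1.6, 0.5]
opening: 0.007
```

```bash
python3 - <<'E'
from rig import bot, viewer
import cv2,numpy as np
c=viewer.capture("top");f=c["frame"][160:250,220:400,::-1]
cv2.imwrite("pics/t2.png",cv2.resize(f,None,fx=4.4,fy=4.4,interpolation=cv2.INTER_CUBIC))
E
```

```text
(no output)
```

View pics/t2.png

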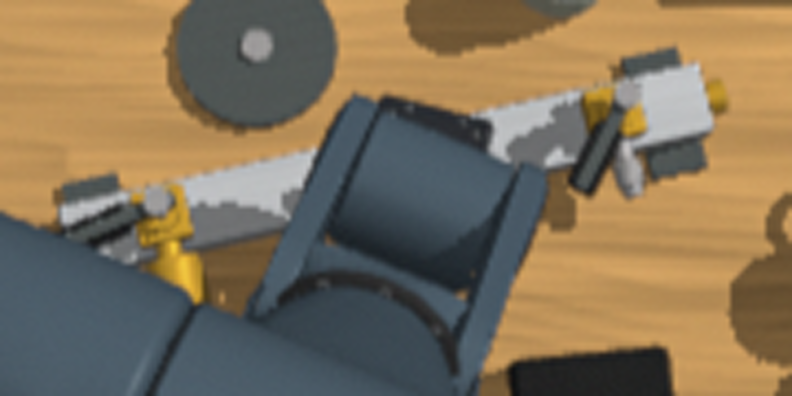

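The arm hides the supply lever in the top view. The drain and tool levers look unchanged, and the 3 N force fits a gentle push, so I'll continue.

>>> arm_command(targets=[{"rot": [0, 0, 3], "offset": [-0.1, -0.4, 0], "gripper": 1}, {"rot": [0, 0, 6], "offset": [-0.2, -0.8, 0], "gripper": 1}, {"rot": [0, 0, 9], "offset": [-0.2, -1.3, 0], "gripper": 1}, {"rot": [0, 0, 12], "offset": [-0.3, -1.7, 0], "gripper": 1}, {"rot": [0, 0, 15], "offset": [-0.3, -2.1, 0], "gripper": 1}, {"rot": [0, 0, 18], "offset": [-0.2, -2.6, 0], "gripper": 1}, {"rot": [0, 0, 21], "offset": [-0.2, -3.0, 0], "gripper": 1}, {"rot": [0, 0, 24], "offset": [-0.1, -3.4, 0], "gripper": 1}])

```text
time_s: 3.9
position: [0.52, -0.0547, 0.1562]
tcp_rot: [[0.79, -0.613, 0.0], [-0.613, -0.79, -0.001], [0.001, 0.001, -1.0]]
force: [-1.7, -1.1, 2.7]
opening: 0.003
```

>>> arm_command(targets=[{"rot": [0, 0, 3], "offset": [-0.1, -0.4, 0], "gripper": 1}, {"rot": [0, 0, 6], "offset": [-0.2, -0.9, 0], "gripper": 1}, {"rot": [0, 0, 9], "offset": [-0.2, -1.3, 0], "gripper": 1}, {"rot": [0, 0, 12], "offset": [-0.3, -1.7, 0], "gripper": 1}, {"rot": [0, 0, 15], "offset": [-0.3, -2.1, 0], "gripper": 1}, {"rot": [0, 0, 18], "offset": [-0.2, -2.6, 0], "gripper": 1}, {"rot": [0, 0, 21], "offset": [-0.2, -3.0, 0], "gripper": 1}, {"rot": [0, 0, 24], "offset": [-0.1, -3.4, 0], "gripper": 1}])

```text
time_s: 4.7
position: [0.5399, -0.0271, 0.1562]
tcp_rot: [[0.472, -0.882, -0.0], [-0.882, -0.472, -0.001], [0.0, 0.001, -1.0]]
force: [-1.9, -0.8, 3.0]
opening: 0.004
```

```bash
python3 - <<'E'
from h import *
from rig import bot, viewer
import cv2
c=viewer.capture("wrist");cv2.imwrite("pics/w2.png",c["frame"][:,:,::-1])
A=lambda p,g=.0195:at(NS,p,.08,g,1)
print(load(),bot.read_state()["position"]); plan([A(p) for p in (116,113.5,111,109,107.5,106)])
E
```

```text
[0.5402817461171393, -0.027394638007076824, 0.155, -61.834] [ 0.54039086 -0.02680567  0.15616745]
2.0 [-0.1, -0.3, 0.0]
4.5 [-0.2, -0.6, 0.0]
7.0 [-0.2, -1.0, 0.0]
9.0 [-0.2, -1.3, 0.0]
10.5 [-0.3, -1.5, 0.0]
12.0 [-0.3, -1.7, 0.0]
```

View pics/w2.png

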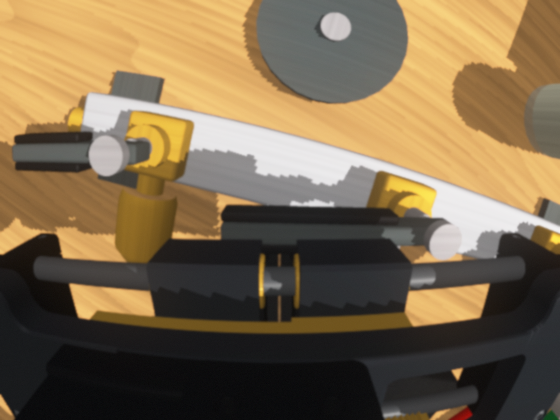

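The lever is parallel to the fingers (tip at (222,222), nut at (443,240)) and is turning as planned.

>>> arm_command(targets=[{"rot": [0, 0, 2], "offset": [-0.1, -0.3, 0], "gripper": 1}, {"rot": [0, 0, 4.5], "offset": [-0.2, -0.6, 0], "gripper": 1}, {"rot": [0, 0, 7], "offset": [-0.2, -1.0, 0], "gripper": 1}, {"rot": [0, 0, 9], "offset": [-0.2, -1.3, 0], "gripper": 1}, {"rot": [0, 0, 10.5], "offset": [-0.3, -1.5, 0], "gripper": 1}, {"rot": [0, 0, 12], "offset": [-0.3, -1.7, 0], "gripper": 1}])

```text
time_s: 5.35
position: [0.5536, -0.0167, 0.1558]
tcp_rot: [[0.279, -0.96, -0.0], [-0.96, -0.279, -0.0], [0.0, 0.0, -1.0]]
force: [-1.8, -0.6, 2.0]
opening: 0.005
```

```bash
python3 - <<'E'
from h import *
A=lambda p,g=.0195:at(NS,p,.08,g,1)
plan([A(104.5),A(103.5)])
E
```

```text
1.5 [0.0, -0.2, 0.0]
2.5 [0.0, -0.4, 0.0]
```

>>> arm_command(targets=[{"rot": [0, 0, 1.5], "offset": [0, -0.2, 0], "gripper": 1}, {"rot": [0, 0, 2.5], "offset": [0, -0.3, 0], "gripper": 1}, {"rot": [0, 0, 2.5], "offset": [0, -0.4, 0], "gripper": 1}, {"rot": [0, 0, 2.5], "offset": [0, -0.4, 0], "gripper": 1}])

```text
time_s: 5.75
position: [0.5555, -0.0156, 0.1553]
tcp_rot: [[0.237, -0.971, -0.006], [-0.972, -0.237, 0.0], [-0.002, 0.005, -1.0]]
force: [-6.4, -2.7, 5.3]
opening: 0.004
```

>>> arm_command(targets=[{"rot": [0, 0, 0], "offset": [0, -0.1, 0], "gripper": 1}, {"rot": [0, 0, 0], "offset": [0, -0.1, 0], "gripper": 1}, {"rot": [0, 0, 0], "offset": [0, -0.1, 0], "gripper": 1}])

```text
time_s: 6.05
position: [0.5557, -0.0156, 0.1553]
tcp_rot: [[0.237, -0.971, -0.008], [-0.971, -0.237, -0.0], [-0.002, 0.007, -1.0]]
force: [-8.8, -2.6, 6.9]
opening: 0.003
```

Force rose from 2 to 9 N with no further motion, so the supply is at its stop. I'll back off, lift and go round to the far side of the drain lever.

```bash
python3 - <<'E'
from h import *
x,y,z,w=load(); a=np.radians(w); Y=np.array([np.sin(a),-np.cos(a)])
x,y=np.array([x,y])-.001*Y; json.dump([x,y,z,w],open(F,"w"))
b=np.array([x,y])+.03*Y
plan([[*b,z,w],[*b,.235,w]])
B=lambda p,g=.0195,z=.155:at(ND,p,.052,g,-1,z)
plan([B(115,.045,.235)])
E
```

```text
0.0 [0.0, 3.0, 0.0]
0.0 [0.0, 3.0, -8.0]
-11.5 [-13.9, -8.2, 0.0]
```

>>> arm_command(targets=[{"rot": [0, 0, 0], "offset": [0, 1.5, 0], "gripper": 1}, {"rot": [0, 0, 0], "offset": [0, 3.0, 0], "gripper": 1}, {"rot": [0, 0, 0], "offset": [0, 3.0, -4.0], "gripper": 1}, {"rot": [0, 0, 0], "offset": [0, 3.0, -8.0], "gripper": 1}, {"rot": [0, 0, 0], "offset": [0, 3.0, -8.0], "gripper": 1}])

```text
time_s: 6.55
position: [0.5336, -0.0233, 0.2403]
tcp_rot: [[0.236, -0.972, 0.014], [-0.972, -0.236, -0.003], [0.006, -0.013, -1.0]]
force: [0.3, -0.9, -0.2]
opening: 0.008
```

>>> arm_command(targets=[{"rot": [0, 0, -6], "offset": [-4.0, -2.4, 0], "gripper": 1}, {"rot": [0, 0, -11.5], "offset": [-8.0, -4.8, 0], "gripper": 1}, {"rot": [0, 0, -11.5], "offset": [-11.0, -6.5, 0], "gripper": 1}, {"rot": [0, 0, -11.5], "offset": [-13.9, -8.2, 0], "gripper": 1}, {"rot": [0, 0, -11.5], "offset": [-13.9, -8.2, 0], "gripper": 1}, {"rot": [0, 0, -11.5], "offset": [-13.9, -8.2, 0], "gripper": 1}])

```text
time_s: 7.15
position: [0.5764, 0.1326, 0.2346]
tcp_rot: [[0.427, -0.904, 0.0], [-0.904, -0.427, -0.0], [0.0, 0.0, -1.0]]
force: [-0.3, -0.7, -0.4]
opening: 0.007
```

```bash
python3 - <<'E'
from rig import bot, viewer
import cv2,numpy as np
s=bot.read_state(); print(s["position"],s["tcp_rot"][:,0])
c=viewer.capture("wrist");cv2.imwrite("pics/w3.png",c["frame"][:,:,::-1])
E
```

```text
[0.5764461  0.13260697 0.23463183] [ 4.27049110e-01 -9.04228410e-01  2.00041854e-04]
```

View pics/w3.png

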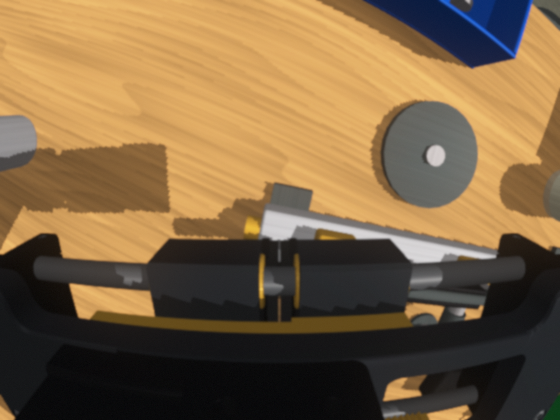

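The supply lever is visible shut at (470,295). The drain lever is hidden under the gripper, with 25 mm clearance by the geometry. I'll lower while watching the force.

>>> arm_command(targets=[{"rot": [0, 0, 0], "offset": [0, 0, 3.0], "gripper": 1}, {"rot": [0, 0, 0], "offset": [0, 0, 5.0], "gripper": 1}, {"rot": [0, 0, 0], "offset": [0, 0, 6.5], "gripper": 1}, {"rot": [0, 0, 0], "offset": [0, 0, 8.0], "gripper": 1}, {"rot": [0, 0, 0], "offset": [0, 0, 8.0], "gripper": 1}])

```text
time_s: 7.7
position: [0.5749, 0.1302, 0.1532]
tcp_rot: [[0.423, -0.906, -0.005], [-0.906, -0.423, -0.0], [-0.002, 0.005, -1.0]]
force: [0.5, -1.0, 0.2]
opening: 0.008
```

```bash
python3 - <<'E'
from h import *
B=lambda p,g=.0195,z=.155:at(ND,p,.052,g,-1,z)
plan([B(115,.045)])
plan([B(115,.036),B(115,.029),B(115,.024)]+[B(p) for p in(115,118,121.5,125,128.5)]);print()
for k in range(2): plan([B(128.5+3.5*i) for i in range(1+8*k,9+8*k)]);print()
E
```

```text
0.0 [0.0, 0.0, 8.0]
0.0 [0.0, 0.9, 0.0]
0.0 [0.0, 1.6, 0.0]
0.0 [0.0, 2.1, 0.0]
0.0 [0.0, 2.5, 0.0]
-3.0 [-0.1, 2.8, 0.0]
-6.5 [-0.2, 3.1, 0.0]
-10.0 [-0.3, 3.5, 0.0]
-13.5 [-0.3, 3.8, 0.0]

-3.5 [-0.1, 0.3, 0.0]
-7.0 [-0.2, 0.6, 0.0]
-10.5 [-0.3, 1.0, 0.0]
-14.0 [-0.4, 1.3, 0.0]
-17.5 [-0.4, 1.6, 0.0]
-21.0 [-0.4, 2.0, 0.0]
-24.5 [-0.4, 2.3, 0.0]
-28.0 [-0.3, 2.7, 0.0]

-3.5 [-0.1, 0.3, 0.0]
-7.0 [-0.2, 0.6, 0.0]
-10.5 [-0.3, 0.9, 0.0]
-14.0 [-0.3, 1.3, 0.0]
-17.5 [-0.4, 1.6, 0.0]
-21.0 [-0.4, 1.9, 0.0]
-24.5 [-0.4, 2.3, 0.0]
-28.0 [-0.3, 2.6, 0.0]
```

>>> arm_command(targets=[{"rot": [0, 0, 0], "offset": [0, 0.9, 0], "gripper": 1}, {"rot": [0, 0, 0], "offset": [0, 1.6, 0], "gripper": 1}, {"rot": [0, 0, 0], "offset": [0, 2.1, 0], "gripper": 1}, {"rot": [0, 0, 0], "offset": [0, 2.5, 0], "gripper": 1}, {"rot": [0, 0, -3], "offset": [-0.1, 2.8, 0], "gripper": 1}, {"rot": [0, 0, -6.5], "offset": [-0.2, 3.1, 0], "gripper": 1}, {"rot": [0, 0, -10], "offset": [-0.3, 3.5, 0], "gripper": 1}, {"rot": [0, 0, -13.5], "offset": [-0.3, 3.8, 0], "gripper": 1}])

```text
time_s: 8.5
position: [0.542, 0.1194, 0.1562]
tcp_rot: [[0.626, -0.78, 0.005], [-0.78, -0.626, 0.002], [0.001, -0.005, -1.0]]
force: [0.5, 5.6, 0.5]
opening: 0.008
```

>>> arm_command(targets=[{"rot": [0, 0, 0], "offset": [0, 0, 0], "gripper": 1}, {"rot": [0, 0, -3.5], "offset": [-0.1, 0.3, 0], "gripper": 1}, {"rot": [0, 0, -7], "offset": [-0.2, 0.6, 0], "gripper": 1}, {"rot": [0, 0, -10.5], "offset": [-0.3, 1.0, 0], "gripper": 1}])

```text
time_s: 8.9
position: [0.5323, 0.1154, 0.1562]
tcp_rot: [[0.757, -0.653, 0.004], [-0.653, -0.757, 0.001], [0.002, -0.004, -1.0]]
force: [2.3, 4.6, 0.7]
opening: 0.004
```

```bash
python3 - <<'E'
from h import *
from rig import bot, viewer
import cv2
for n in("scene","wrist"):
    c=viewer.capture(n);cv2.imwrite(f"pics/{n}4.png",c["frame"][:,:,::-1] if n=="wrist" else cv2.resize(c["frame"][150:300,170:370,::-1],None,fx=4,fy=4,interpolation=cv2.INTER_CUBIC))
E
```

```text
(no output)
```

View pics/scene4.png

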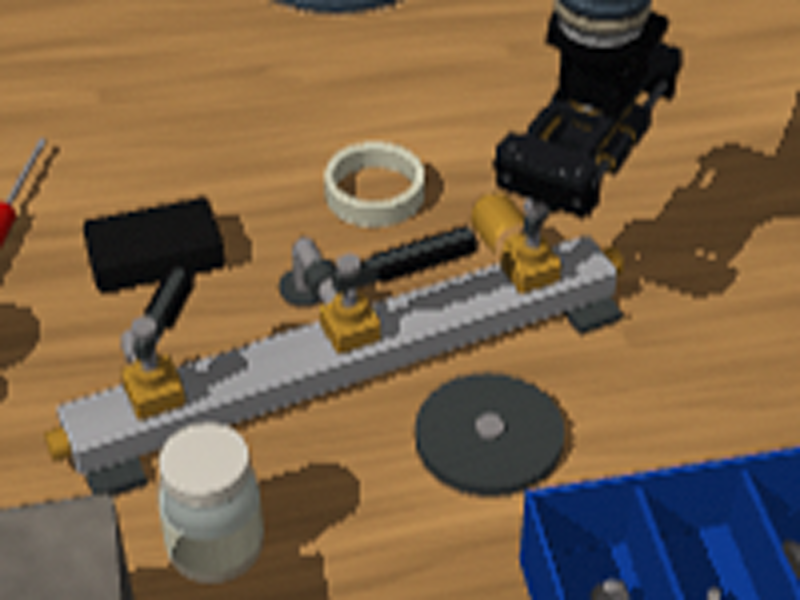

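The supply lever is in line with the rail at (370–475,255), and the drain lever is hidden under the gripper at (540,200). The 5 N force is plausible, so I'll carry on.

```bash
python3 - <<'E'
from h import *
B=lambda p,g=.0195,z=.155:at(ND,p,.052,g,-1,z)
json.dump(B(139),open(F,"w"))
for k in range(2): plan([B(139+3.5*i) for i in range(1+7*k,8+7*k)]);print()
E
```

```text
-3.5 [-0.1, 0.3, 0.0]
-7.0 [-0.2, 0.6, 0.0]
-10.5 [-0.3, 1.0, 0.0]
-14.0 [-0.3, 1.3, 0.0]
-17.5 [-0.3, 1.7, 0.0]
-21.0 [-0.4, 2.0, 0.0]
-24.5 [-0.3, 2.3, 0.0]

-3.5 [-0.2, 0.3, 0.0]
-7.0 [-0.2, 0.7, 0.0]
-10.5 [-0.3, 1.0, 0.0]
-14.0 [-0.4, 1.3, 0.0]
-17.5 [-0.4, 1.7, 0.0]
-21.0 [-0.4, 2.0, 0.0]
-24.5 [-0.4, 2.3, 0.0]
```

>>> arm_command(targets=[{"rot": [0, 0, -3.5], "offset": [-0.1, 0.3, 0], "gripper": 1}, {"rot": [0, 0, -7], "offset": [-0.2, 0.6, 0], "gripper": 1}, {"rot": [0, 0, -10.5], "offset": [-0.3, 1.0, 0], "gripper": 1}, {"rot": [0, 0, -14], "offset": [-0.3, 1.3, 0], "gripper": 1}, {"rot": [0, 0, -17.5], "offset": [-0.3, 1.7, 0], "gripper": 1}, {"rot": [0, 0, -21], "offset": [-0.4, 2.0, 0], "gripper": 1}, {"rot": [0, 0, -24.5], "offset": [-0.3, 2.3, 0], "gripper": 1}])

```text
time_s: 9.7
position: [0.5143, 0.0995, 0.1559]
tcp_rot: [[0.96, -0.281, 0.002], [-0.281, -0.96, 0.001], [0.001, -0.001, -1.0]]
force: [-0.1, 5.1, 3.5]
opening: 0.004
```

>>> arm_command(targets=[{"rot": [0, 0, -3.5], "offset": [-0.2, 0.3, 0], "gripper": 1}, {"rot": [0, 0, -7], "offset": [-0.2, 0.7, 0], "gripper": 1}, {"rot": [0, 0, -10.5], "offset": [-0.3, 1.0, 0], "gripper": 1}, {"rot": [0, 0, -14], "offset": [-0.4, 1.3, 0], "gripper": 1}, {"rot": [0, 0, -17.5], "offset": [-0.4, 1.7, 0], "gripper": 1}, {"rot": [0, 0, -17.5], "offset": [-0.4, 1.7, 0], "gripper": 1}])

```text
time_s: 10.3
position: [0.5056, 0.0838, 0.1556]
tcp_rot: [[1.0, 0.018, 0.001], [0.018, -1.0, -0.0], [0.001, 0.0, -1.0]]
force: [-0.1, 2.8, 0.3]
opening: 0.002
```

```bash
python3 - <<'E'
from h import *
B=lambda p,g=.0195,z=.155:at(ND,p,.052,g,-1,z)
json.dump(B(181),open(F,"w"))
plan([B(p) for p in (184,187,189.5,191.5,193)])
E
```

```text
-3.0 [-0.1, 0.3, 0.0]
-6.0 [-0.2, 0.6, 0.0]
-8.5 [-0.2, 0.8, 0.0]
-10.5 [-0.3, 1.0, 0.0]
-12.0 [-0.3, 1.1, 0.0]
```

>>> arm_command(targets=[{"rot": [0, 0, -3], "offset": [-0.1, 0.3, 0], "gripper": 1}, {"rot": [0, 0, -6], "offset": [-0.2, 0.6, 0], "gripper": 1}, {"rot": [0, 0, -8.5], "offset": [-0.2, 0.8, 0], "gripper": 1}, {"rot": [0, 0, -10.5], "offset": [-0.3, 1.0, 0], "gripper": 1}, {"rot": [0, 0, -12], "offset": [-0.3, 1.1, 0], "gripper": 1}, {"rot": [0, 0, -12], "offset": [-0.3, 1.1, 0], "gripper": 1}])

```text
time_s: 10.9
position: [0.5029, 0.0766, 0.1556]
tcp_rot: [[0.975, 0.222, 0.002], [0.222, -0.975, 0.007], [0.003, -0.006, -1.0]]
force: [2.9, 19.3, 1.7]
opening: 0.005
```

>>> arm_command(targets=[{"rot": [0, 0, 0], "offset": [0, 0.1, 0], "gripper": 1}, {"rot": [0, 0, 0], "offset": [0, 0.1, 0], "gripper": 1}])

```text
time_s: 11.1
position: [0.5029, 0.0764, 0.1556]
tcp_rot: [[0.975, 0.221, 0.002], [0.221, -0.975, 0.008], [0.003, -0.007, -1.0]]
force: [3.6, 22.1, 1.8]
opening: 0.004
```

22 N with no motion: the drain is at its stop. I'll back off, lift and move clear.

>>> arm_command(targets=[{"rot": [0, 0, 0], "offset": [0, -1.5, 0], "gripper": 1}, {"rot": [0, 0, 0], "offset": [0, -3.5, 0], "gripper": 1}, {"rot": [0, 0, 0], "offset": [0, -3.5, -5.0], "gripper": 1}, {"rot": [0, 0, 0], "offset": [0, -3.5, -10.0], "gripper": 1}, {"rot": [0, 0, 0], "offset": [0, -7.5, -13.0], "gripper": 1}, {"rot": [0, 0, 0], "offset": [0, -12.0, -14.0], "gripper": 1}, {"rot": [0, 0, 0], "offset": [0, -16.0, -14.0], "gripper": 1}, {"rot": [0, 0, 0], "offset": [0, -16.0, -14.0], "gripper": 1}])

```text
time_s: 11.9
position: [0.4639, 0.2308, 0.2956]
tcp_rot: [[0.973, 0.231, -0.001], [0.231, -0.973, -0.0], [-0.001, -0.0, -1.0]]
force: [0.1, -0.5, 0.6]
opening: 0.004
```

>>> arm_command(targets=[{"rot": [0, 0, 0], "offset": [0, -5, 0], "gripper": 1}, {"rot": [0, 0, 0], "offset": [0, -10, 0], "gripper": 1}, {"rot": [0, 0, 0], "offset": [0, -10, 0], "gripper": 1}, {"rot": [0, 0, 0], "offset": [0, -10, 0], "gripper": 1}])

```text
time_s: 12.3
position: [0.4425, 0.3247, 0.2944]
tcp_rot: [[0.973, 0.229, -0.002], [0.229, -0.973, -0.003], [-0.002, 0.002, -1.0]]
force: [-0.0, 0.0, -0.5]
opening: 0.002
```

```bash
python3 - <<'E'
from rig import bot, viewer
import cv2,numpy as np
s=bot.read_state(); print(s["time_s"],s["position"],s["force"],np.abs(s["qvel"]).max())
c=viewer.capture("top");np.savez("top5.npz",**c)
f=c["frame"][160:250,220:400,::-1]
cv2.imwrite("pics/t5.png",cv2.resize(f,None,fx=4.4,fy=4.4,interpolation=cv2.INTER_CUBIC))
E
```

```text
12.3 [0.44253592 0.32471797 0.2944469 ] [-0.0081588   0.04462175 -0.54153839] 2.4203554199881445
```

View pics/t5.png

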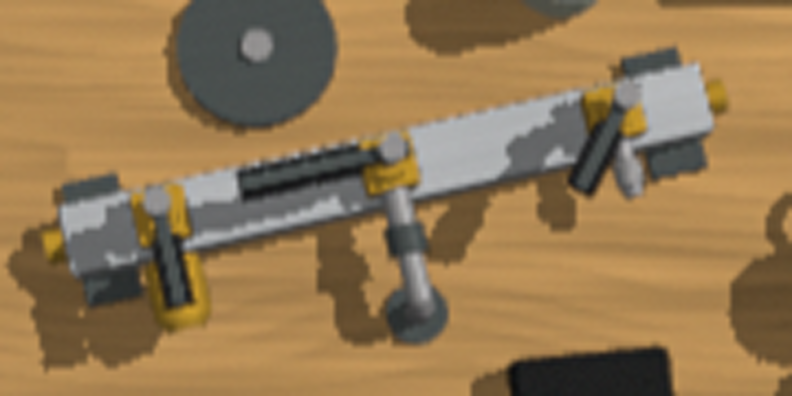

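```bash
python3 - <<'E'
import numpy as np
from h import ray
from rig import ticket,bot
c=np.load("top5.npz")
g=lambda u,v,z:ray(c,220+(u+.5)/4.4-.5,160+(v+.5)/4.4-.5,z)
for n,a,b in[("supply",(392,147),(241,185)),("drain",(157,200),(179,304)),("tool",(628,94),(583,188))]:
    e=g(*b,.112)-g(*a,.119); print(n,np.hypot(*e[:2]),193.5-np.degrees(np.arctan2(e[1],e[0]))%360)
d=np.abs(c["frame"].astype(int)-np.load("top0.npz")["frame"]).max(2)
for n,u,v in[("tape",288,265),("block",354,250),("jar",348,149),("disc",277,170),("driver",397,272),("can",120,222),("mug",428,216)]:
    print(n,(d[v-18:v+18,u-22:u+22]>60).mean().round(3))
E
```

```text
supply 0.10259170078447566 89.17428123550054
drain 0.06951484511802603 0.707881626341134
tool 0.06890523627806469 38.819293997538864
tape 0.0
block 0.0
jar 0.0
disc 0.0
driver 0.0
can 0.564
mug 0.0
```

Both levers read within 1° of their targets, and six bystanders are unchanged. The can's region did change, probably because the arm now covers it, so I'll check.

```bash
python3 - <<'E'
import cv2,numpy as np
from rig import viewer
a=np.load("top0.npz")["frame"][170:330,80:240,::-1];b=viewer.capture("top")["frame"][170:330,80:240,::-1]
cv2.imwrite("pics/can.png",cv2.resize(np.hstack([a,b]),None,fx=2.5,fy=2.5))
E
```

```text
(no output)
```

View pics/can.png

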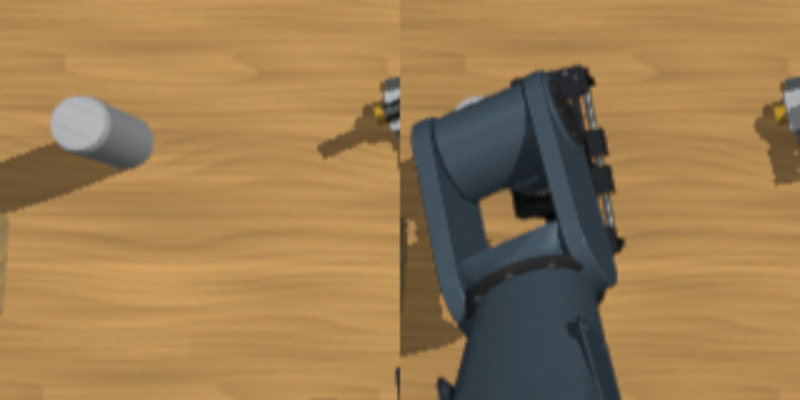

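The arm hides the can; its visible rim at (470,103) matches where it stood before. I'll move 10 cm back to uncover it and confirm.

>>> arm_command(targets=[{"rot": [0, 0, 0], "offset": [0, 4, 0], "gripper": 1}, {"rot": [0, 0, 0], "offset": [-2, 8, 0], "gripper": 1}, {"rot": [0, 0, 0], "offset": [-4, 10, 0], "gripper": 1}, {"rot": [0, 0, 0], "offset": [-4, 10, 0], "gripper": 1}, {"rot": [0, 0, 0], "offset": [-4, 10, 0], "gripper": 1}, {"rot": [0, 0, 0], "offset": [-4, 10, 0], "gripper": 1}])

```text
time_s: 13.0
position: [0.4282, 0.2182, 0.2955]
tcp_rot: [[0.974, 0.226, 0.001], [0.226, -0.974, 0.0], [0.001, -0.0, -1.0]]
force: [0.4, -0.1, 0.8]
opening: 0.007
```

```bash
python3 - <<'E'
import numpy as np
from rig import viewer,bot,ticket
a=np.load("top0.npz")["frame"].astype(int);b=viewer.capture("top")["frame"]
d=np.abs(a-b).max(2)[204:240,98:142]>60
print(d.mean()); s=bot.read_state(); print(s["position"],s["force"])
if d.mean()<.1: ticket.hand_in(); print("handed in")
E
```

```text
0.030934343434343436
[0.4280968  0.21861245 0.29543567] [0.23088076 0.23276745 0.07515485]
the job is handed in; nothing more can be done
handed in
```

I shut the supply valve first, then opened the drain valve. Each lever was pushed from one side with the closed fingers. The arm is clear of everything, and the job was handed in at about 13 s.

- **Levers:** the last top image puts the supply lever at about 89° (fully shut is 90°) and the drain lever at about 0.7° (fully open is 0°). Both pushes ended against the stop, with force rising and no more motion: about 9 N at the supply and 22 N at the drain. The limit is 40 N. The tool-outlet lever had not moved.
- **Bystanders:** comparing top images from before and after showed no change for six of them. The spray can's area first differed because the arm was covering it. Once the arm moved, 3% of that area's pixels still differed; I took that as shadow and did not view that last image.
- **Contact:** tool force at hand-in was about 0.3 N, so the robot was touching nothing.

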